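# Bowl under the dripping tap

## Task

The tap on the standpipe drips, and the polish tin stands where the bowl has to go. With the fingertips only, first gently push the tin along the cement until it stands against the long side of the crates, then push the bowl along the cement until the middle of the bowl is under the tap's spout. Both stay standing on the cement all the way, never pinched, picked up or tipped; do not knock the tap, and leave the coupler, the shower head and the scoop where they are.

Things in the scene. Friction and masses are not known exactly. Their poses are not given: they have to be found in the camera images.
- tin: closed round white metal polish tin standing on the cement: 90 mm diameter, straight side up to 65 mm, sloping shoulder to 73 mm, then a twist cap 40 mm in diameter on top up to 92 mm; about 0.45 kg. Origin at the centre of its underside, z up the tin. It starts 100 to 135 mm from the spout, on the robot's side of it, too near for the bowl to fit; it slides on the cement when pushed
- bowl: open round green plastic washing bowl standing upright on the cement to the right of the tin: rim 200 mm outer diameter, foot 170 mm, 70 mm high, wall 3 mm, steep side, so that an upright finger outside meets the rim; about 0.3 kg. Origin at the centre of its underside, z up; it slides on the cement when pushed
- crates: two stacked slatted plastic crates, black below and red on top, on the left of the work, with a plywood offcut lying on them; together 400 mm long (own x, roughly away from the robot), 300 mm wide (own y, to the left), 200 mm high; they do not move. Origin on the cement under their centre; the long side that faces the tin is the upright plane at own y = -150 mm, own x from -200 to +200 mm
- tap: fixed standpipe with a brass bib tap: a galvanised riser of 27 mm diameter stands up from the cement at the origin, turns at a height of 172 mm and carries the tap towards the robot along own -x; the spout is 160 mm out along own -x. Highest point, the cross handle, 220 mm above the cement
- tap_spout (a point): the mouth of the tap's spout, a downward opening of 25 mm outer diameter, 132 mm above the cement; its drip falls straight down
- coupler: grey PVC pipe coupler standing on end on the cement to the right of the standpipe, 65 mm diameter, 70 mm high; origin at the centre of its underside; to be left alone
- shower_head: chrome hand shower lying face down on the plywood on the crates, about 250 mm long, head 82 mm diameter, handle along own -x; origin under the head's centre; to be left alone
- scoop: blue plastic scoop lying on the plywood on the crates, about 185 mm long, 72 mm wide, handle along own -x; origin under the middle of its pan; to be left alone
There are look-alikes about, which are no part of the job. There is more than one size of the bowl; the job needs the smaller. What is shaped like the tin but turquoise is not meant.

How it is judged:
By the outcome, as a careful person would: the job done as asked, in the order asked, and still so for the second after the job is handed in, with the robot touching nothing.
It also fails if it takes over 64 s, if anything falls off the work surface, if the arm or the gripper's body presses on something with over 40 N, if the wrist force passes 120 N, or if a joint passes its speed limit or range.

## Robot

A 6-joint arm with a two-finger parallel gripper is mounted at the origin on the work surface. World frame = base frame: x ahead of the robot, y to its left, z up, the work surface at z = 0. Lengths are in m, angles in rad, forces in N, time in s.
With the tool pointing down it reaches from about 0.375 to 0.925 m from the base axis. Payload 5.7 kg.
Tool frame: the origin (TCP) lies midway between the tips of the shut fingers; the grasp point (between the pads) lies 19 mm behind it; z points along the fingers, y is the line along which they close (so a half turn about z gives the same grasp; the last joint's range is limited). The gripper opens to 88 mm and grips with 3 to 60 N. Pads are 20 mm wide; open, the fingers measure 115 mm over their backs; the gripper's body (75 mm by 178 mm) begins 61 mm behind the grasp point.
Start: joints at [1.028, 0.359, 1.51, -0, 1.272, -0.115], TCP at [0.249, 0.546, 0.223] pointing down, gripper open.
Joint ranges: [-2.97, 2.97], [-1.01, 2.36], [0.21, 2.38], [-0.96, 4.11], [0.2, 2.71], [-2.98, 2.98]. Speed limits (rad/s): [2.39, 2.39, 3.14, 3.14, 3.14, 3.14].

## Interface

Orientations are given as a unit quaternion [x, y, z, w].
In Python, from bench import move_ptp, servo_line, goto_joints, move_gripper, sleep, inverse_kinematics, capture, PlanningError, close_job, spot_in, silhouettes, current_clock, current_joint_pos, current_qvel, current_joint_torque, current_position, current_orientation, current_force, current_torque, current_finger_gap, current_grip_force gives the robot as it stands. Calls block until the motion is done:
- move_ptp(position, orientation): joint-space move of the TCP to a pose.
- servo_line(position, orientation=None, rate=0.15, contact_N=None): straight line of the TCP; orientation=None keeps the orientation; rate is the mean speed in m/s. With contact_N (N) it stops when the force on the tool has changed by that much, and returns True; else False.
- goto_joints(angles): joint-space move.
- move_gripper(opening): finger opening in m; the grip force is fixed at half the most; returns when the fingers have stopped.
- sleep(seconds).
- inverse_kinematics(position, orientation): joint angles nearest the present ones, or None.
- capture(name): name is "side" or "top" or "wrist"; returns a dict with "image" (420x560x3 uint8, blue, green, red), "range_z" (420x560 float32, m along the optical axis (not along the pixel's ray), 0 where there is no reading), "intrinsics" (3x3 intrinsics, pixels), "R" (3x3) and "t" (3): a world point X has camera coordinates R X + t. Camera axes: x right, y down, z forward; pixel columns grow to the right and rows downward; lengths in m; the calibration is good to about 2 mm. A picture is of the moment at which its call begins.
A pose or a line that the arm cannot do raises PlanningError and nothing moves.
- close_job(): hands the job in; it is judged then, once.
Trained networks look in the newest picture that a camera, given by its name, has taken for a name from the list of things; names that differ only in an ending like _2 or _b are one class to them, and where a whole thing is asked for, a point or a joint stands for the part that bears it (a point fixed in the world has none). Each returns a list of dicts, best first, with "conf" (0 to 1); they miss things now and then, are a little off and sometimes report something else, mostly with a low value. They report only what shows in the picture. A call takes as long as a camera call. They do not tell look-alikes from the thing itself.
- spot_in(camera, query): "xy" ([column, row] in pixels, amid what is visible of it).
- silhouettes(camera, query): "region" (420x560 bool, what is visible of it) and "xy" ([column, row] in pixels, amid what is visible of it).
Readings, each from a call of its own:
- current_clock(): time.
- current_joint_pos(): joint angles.
- current_qvel(): joint speeds.
- current_joint_torque(): joint torques, N m.
- current_position(): TCP position.
- current_orientation(): TCP orientation.
- current_force(): force on the tool from outside, world axes, zero at the start.
- current_torque(): the same for the moment, N m.
- current_finger_gap(): finger opening in m.
- current_grip_force(): force on a finger pad.
Only numpy, scipy, OpenCV 4.12 (cv2) and the standard library are available. Lean on these libraries where they do the work, as an engineer would, in place of code of your own. Each camera call takes 0.05 s, during which the arm holds its last target. There are 200 camera calls.

## Working session

There is one attempt and no reset: what is moved stays moved. The work goes in short steps, each a Python script; the robot and the scene stay as the last script left them, time stands still between calls to the robot, and variables do not carry over. Pictures are saved under pics/ and viewed, at most 10 in all, crops included, and the job is handed in when it is done.

```bash
ls; mkdir -p pics
python3 - <<'E'
from bench import *
import cv2,numpy as np
for c in ["top","side"]:
    d=capture(c); cv2.imwrite(f"pics/{c}0.png",d["image"]); np.savez(f"{c}0.npz",**d)
    print(c,d["R"].round(3).tolist(),d["t"].round(3))
    for q in ["tin","bowl","crates","tap","tap_spout","coupler"]:
        print(q,[(np.round(s["xy"]).tolist(),round(s["conf"],2)) for s in spot_in(c,q)])
print(current_clock(),current_orientation(),current_force())
E
```

```text
pics
top [[-0.021, -1.0, -0.017], [-0.997, 0.022, -0.079], [0.079, 0.016, -0.997]] [0.116 0.515 1.616]
tin [([295.0, 211.0], 0.74), ([300.0, 248.0], 0.68)]
bowl [([368.0, 188.0], 0.78), ([406.0, 286.0], 0.55)]
crates [([187.0, 174.0], 0.66)]
tap [([367.0, 192.0], 0.41)]
tap_spout [([299.0, 143.0], 0.93)]
coupler [([343.0, 146.0], 0.79), ([294.0, 211.0], 0.42), ([299.0, 143.0], 0.24)]
side [[0.911, -0.413, 0.02], [-0.299, -0.692, -0.658], [0.285, 0.593, -0.753]] [-0.425  0.316  1.324]
tin [([244.0, 262.0], 0.71), ([278.0, 240.0], 0.55)]
bowl [([244.0, 382.0], 0.79), ([338.0, 300.0], 0.61)]
crates [([270.0, 152.0], 0.79)]
tap [([360.0, 203.0], 0.67)]
tap_spout [([357.0, 201.0], 0.85)]
coupler [([380.0, 259.0], 0.76), ([340.0, 299.0], 0.31)]
0.7 [ 2.12265437e-01  9.77212046e-01 -3.38254707e-05 -2.10401727e-05] [ 0.74620418  0.26219437 -0.22717172]
```

View pics/top0.png

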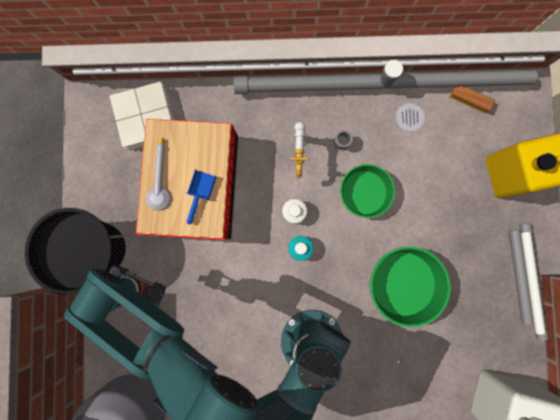

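View pics/side0.png

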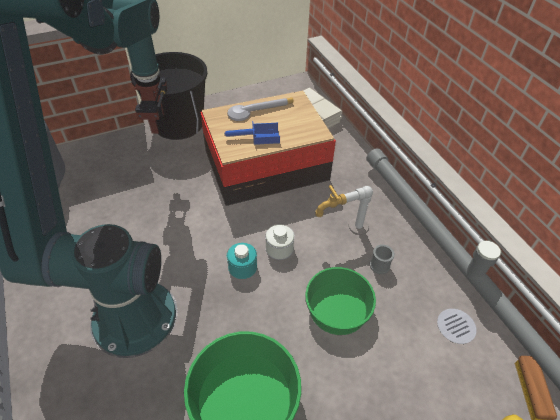

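Top view: the candidates are white tin (294,211) against turquoise tin (300,248), and small bowl (367,190) against large bowl (410,287). The tap runs from riser (299,127) to spout about (299,170), the coupler is at (343,139), and the crates' right edge is near column 233. I choose the white tin and the small bowl, then measure them and check in one crop.

```bash
cat > h.py <<'E'
import numpy as np,cv2
from bench import *
def cloud(d):
    z=d["range_z"].astype(float);K=d["intrinsics"];v,u=np.mgrid[:420,:560]
    P=np.stack([(u-K[0,2])/K[0,0]*z,(v-K[1,2])/K[1,1]*z,z],-1)
    X=(P-d["t"])@d["R"]; X[z==0]=np.nan
    return X
def circ(p):
    A=np.c_[2*p,np.ones(len(p))];s=np.linalg.lstsq(A,(p**2).sum(1),rcond=None)[0]
    return s[0],s[1],np.sqrt(s[2]+s[0]**2+s[1]**2)
def blob(X,c,r,z0,z1):
    m=(np.hypot(X[...,0]-c[0],X[...,1]-c[1])<r)&(X[...,2]>z0)&(X[...,2]<z1)
    return X[m]
E
python3 - <<'E'
from h import *
for c in ["top","side"]:
    d=dict(np.load(c+"0.npz")); X=cloud(d); im=d["image"]
    px={"top":dict(tin=(294,211),turq=(300,248),bowl=(367,190),big=(410,287),coup=(343,139)),"side":dict(tin=(280,240),turq=(242,258),bowl=(338,305),coup=(381,258))}[c]
    print(c,d["intrinsics"][0,0])
    for k,(u,v) in px.items():
        a=X[v,u]; print(k,a.round(3),im[v,u])
        if k in("bowl","big"):
            p=blob(X,a,.2 if k=="bowl" else .22,.06 if k=="bowl" else .085,.078 if k=="bowl" else .2)
            if k=="bowl":
                p=p[np.hypot(*(p[:,:2]-a[:2]).T)<.14]
            if len(p)>5:
                h=cv2.convexHull(p[:,:2].astype(np.float32))[:,0]; print("  hullcirc",np.round(circ(h.astype(float)),4),len(p),"maxz",p[:,2].max().round(3))
        else:
            for z0,z1 in((.08,.1),(.055,.078)):
                p=blob(X,a,.07,z0,z1)
                if len(p)>5:
                    h=cv2.convexHull(p[:,:2].astype(np.float32))[:,0].astype(float)
                    print("  ",z0,"n",len(p),"ctr",cv2.minEnclosingCircle(h.astype(np.float32)),"z",np.median(p[:,2]).round(3))
    # crates
    m=(X[...,2]>.17)&(X[...,2]<.215)&(X[...,1]>.12)&(X[...,0]>.3)&(X[...,0]<1.1)&(X[...,1]<.62)
    m=cv2.morphologyEx(m.astype(np.uint8),cv2.MORPH_OPEN,np.ones((7,7)))>0
    p=X[m][:,:2].astype(np.float32); r=cv2.minAreaRect(p); print("crates",r,cv2.boxPoints(r).round(3).tolist())
    # side face
    f=X[(X[...,2]>.02)&(X[...,2]<.17)&(X[...,1]>.12)&(X[...,1]<.3)&(X[...,0]>.45)&(X[...,0]<.95)]
    if len(f)>30: 
        k=np.polyfit(f[:,0],f[:,1],1); e=f[:,1]-np.polyval(k,f[:,0]); g=abs(e-np.median(e))<.015;k=np.polyfit(f[g,0],f[g,1],1);print("face y=",k,len(f),np.std(f[g,1]-np.polyval(k,f[g,0])))
    # tap
    p=X[(X[...,2]>.12)&(X[...,2]<.26)&(abs(X[...,1]+.03)<.12)&(X[...,0]>.5)&(X[...,0]<.95)]
    print("tap n",len(p)); 
    for xs in np.arange(.5,.95,.02):
        q=p[(p[:,0]>=xs)&(p[:,0]<xs+.02)]
        if len(q): print("  x%.2f"%xs,"y",q[:,1].min().round(3),np.median(q[:,1]).round(3),q[:,1].max().round(3),"z",q[:,2].min().round(3),q[:,2].max().round(3))
    b={"top":(250,110,420,240),"side":(220,170,410,340)}[c]
    cv2.imwrite(f"pics/{c}crop.png",cv2.resize(im[b[1]:b[3],b[0]:b[2]],None,fx=4 if c=="top" else 3,fy=4 if c=="top" else 3,interpolation=cv2.INTER_CUBIC))
E
```

```text
top 434.00110708011533
tin [0.482 0.054 0.092] [234 243 244]
   0.08 n 97 ctr ((0.4842125177383423, 0.0531674325466156), 0.022905956953763962) z 0.092
   0.055 n 378 ctr ((0.4831416606903076, 0.05503926798701286), 0.04562554508447647) z 0.071
turq [0.349 0.036 0.1  ] [232 242 244]
   0.08 n 105 ctr ((0.3469231128692627, 0.03396490216255188), 0.023478353396058083) z 0.092
   0.055 n 380 ctr ((0.34742438793182373, 0.036042045801877975), 0.045562125742435455) z 0.071
bowl [ 0.561 -0.226  0.006] [ 75 163  46]
  hullcirc [ 0.5512 -0.2128  0.0993] 369 maxz 0.078
big [ 0.193 -0.374  0.001] [ 76 165  44]
  hullcirc [ 0.2062 -0.3452  0.1404] 856 maxz 0.109
coup [ 0.761 -0.142  0.001] [80 84 92]
   0.055 n 117 ctr ((0.7475416660308838, -0.13212832808494568), 0.03357386961579323) z 0.07
crates ((0.5964034199714661, 0.4299919605255127), (0.301614373922348, 0.40062662959098816), 85.3467025756836) [[0.38499999046325684, 0.29600000381469727], [0.7839999794960022, 0.2630000114440918], [0.8080000281333923, 0.5640000104904175], [0.4090000092983246, 0.597000002861023]]
face y= [-0.15872208  0.37459728]
[... 1288 characters left out ...]
97509766) [[0.38499999046325684, 0.289000004529953], [0.7799999713897705, 0.2540000081062317], [0.8080000281333923, 0.5559999942779541], [0.41200000047683716, 0.5910000205039978]]
face y= [-0.11038261  0.34375587] 2563 0.004943590303144675
tap n 696
  x0.58 y 0.026 0.033 0.043 z 0.134 0.16
  x0.60 y 0.022 0.028 0.049 z 0.13 0.18
  x0.62 y 0.02 0.03 0.042 z 0.159 0.199
  x0.64 y 0.003 0.026 0.061 z 0.162 0.223
  x0.66 y 0.016 0.023 0.048 z 0.163 0.188
  x0.68 y 0.015 0.023 0.046 z 0.163 0.19
  x0.70 y 0.017 0.023 0.041 z 0.163 0.19
  x0.72 y 0.012 0.023 0.042 z 0.158 0.191
  x0.74 y 0.01 0.02 0.042 z 0.122 0.194
  x0.76 y 0.007 0.015 0.042 z 0.123 0.193
  x0.78 y 0.015 0.02 0.03 z 0.141 0.186
```

View pics/topcrop.png

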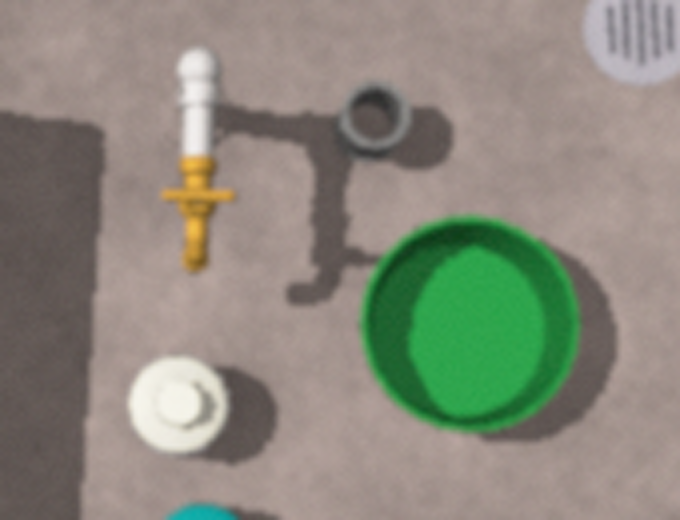

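The crop confirms the white-capped white tin and the smaller bowl (rim radius 0.100 m). Next I refine the spout position and check where the wrist camera sits on the hand.

```bash
cat >> h.py <<'E'
from scipy.spatial.transform import Rotation as Ro
def quat(px,py):
    "tool down, tool x along (px,py)"
    x=np.array([px,py,0])/np.hypot(px,py);z=np.array([0,0,-1.]);y=np.cross(z,x)
    return Ro.from_matrix(np.c_[x,y,z]).as_quat()
E
python3 - <<'E'
from h import *
for c in ["top","side"]:
    X=cloud(dict(np.load(c+"0.npz")))
    p=X[(X[...,2]>.125)&(X[...,2]<.26)&(abs(X[...,1]-.033)<.025)&(X[...,0]>.5)&(X[...,0]<.85)]
    r=p[(p[:,2]>.15)]; f=p[p[:,0]<.625]
    print(c,"x",np.sort(f[:,0])[:6].round(4),"max",np.sort(r[:,0])[-6:].round(4))
    print(f[np.argsort(f[:,2])[:8]].round(4).tolist())
    q=p[(p[:,0]>.77)]; print("riser y",q[:,1].min(),q[:,1].max())
d=capture("wrist");Rt=Ro.from_quat(current_orientation()).as_matrix();cam=-d["R"].T@d["t"]
print("wristcam in tool",(Rt.T@(cam-current_position())).round(3),"view",(Rt.T@d["R"][2]).round(2))
print(current_finger_gap())
S=np.array([.47,0]);
for s in(1,-1):
  q=quat(s*.26,s*.966)
  for P in([.468,-.04,.25],[.47,.0,.032],[.445,.2,.032]): print(s,P,np.round(inverse_kinematics(P,q),2))
  q=quat(s*.18,s*.98)
  for P in([.53,-.34,.2],[.53,-.34,.04],[.58,-.06,.04]): print(s,P,np.round(inverse_kinematics(P,q),2))
E
```

```text
top x [0.5949 0.5955 0.5962 0.5972 0.5972 0.5976] max [0.7787 0.7802 0.7815 0.7817 0.7831 0.7842]
[[0.5962, 0.0416, 0.13], [0.5955, 0.0347, 0.1337], [0.5949, 0.0384, 0.139], [0.5984, 0.0453, 0.1404], [0.6012, 0.0278, 0.1427], [0.608, 0.0277, 0.1443], [0.5976, 0.0349, 0.1445], [0.5977, 0.0419, 0.1448]]
riser y 0.01429782546550735 0.04891754523579451
side x [0.5954 0.5964 0.5965 0.5977 0.5977 0.5979] max [0.78   0.7813 0.7817 0.7825 0.7831 0.7835]
[[0.6014, 0.0311, 0.13], [0.6025, 0.0272, 0.1338], [0.5977, 0.038, 0.1338], [0.6104, 0.0227, 0.135], [0.6074, 0.0236, 0.1353], [0.5979, 0.032, 0.1355], [0.6045, 0.0246, 0.1357], [0.6148, 0.0245, 0.1357]]
riser y 0.010139234353950428 0.035618270285863576
wristcam in tool [ 0.069 -0.001 -0.162] view [-0.26 -0.    0.97]
0.08750481948330377
1 [0.468, -0.04, 0.25] [-0.23  0.14  1.74 -0.    1.26  0.03]
1 [0.47, 0.0, 0.032] [-0.15  0.45  1.98 -0.    0.71  0.12]
1 [0.445, 0.2, 0.032] [ 0.28  0.47  1.94 -0.    0.73  0.54]
1 [0.53, -0.34, 0.2] [-0.68  0.42  1.47 -0.    1.25 -0.5 ]
1 [0.53, -0.34, 0.04] [-0.68  0.6   1.61 -0.    0.93 -0.5 ]
1 [0.58, -0.06, 0.04] [-0.22  0.55  1.72 -0.    0.87 -0.04]Traceback (most recent call last):
  File "<stdin>", line 15, in <module>
    return _wrapfunc(a, 'round', decimals=decimals, out=out)
    return _wrapit(obj, method, *args, **kwds)
    result = getattr(arr, method)(*args, **kwds)
TypeError: unsupported operand type(s) for *: 'NoneType' and 'float'
```

```bash
cat >> h.py <<'E'
def tq(phi,tilt=np.radians(20)):
    f=np.array([np.cos(phi),np.sin(phi),0]);u=np.array([0,0,1.])
    z=np.sin(tilt)*f-np.cos(tilt)*u; x=np.cos(tilt)*f+np.sin(tilt)*u
    return Ro.from_matrix(np.c_[x,np.cross(z,x),z]).as_quat()
def fv(phi): return np.array([np.cos(phi),np.sin(phi),0])
TIN=np.array([.4845,.0528,0]);SP=np.array([.609,.037,0]);BOWL=np.array([.552,-.214,0])
E
python3 - <<'E'
from h import *
phi=np.radians(75);q=tq(phi);f=fv(phi)
pb=np.radians(78);qb=tq(pb);fb=fv(pb)
for P,Q in((TIN-.085*f+[0,0,.36],q),(TIN-.085*f+[0,0,.036],q),([.455,.24-.047,.036],q),(BOWL-.15*fb+[0,0,.3],qb),(BOWL-.15*fb+[0,0,.035],qb),(SP-.093*fb+[0,0,.035],qb)):
    j=inverse_kinematics(P,Q); print(np.round(P,3),None if j is None else np.round(j,2))
q0=current_orientation(); p=current_position()
servo_line([p[0],p[1],.36],rate=.25)
move_ptp(TIN-.085*f+[0,0,.36],q); move_gripper(.052)
servo_line(TIN-.085*f+[0,0,.036],rate=.2)
print(current_clock(),current_position(),current_finger_gap(),current_force())
d=capture("side");cv2.imwrite("pics/s1.png",d["image"])
E
```

```text
[ 0.463 -0.029  0.36 ] [-0.5   0.05  1.63  0.34  1.55 -0.26]
[ 0.463 -0.029  0.036] [-0.5   0.48  2.02  0.49  0.79 -0.61]
[0.455 0.193 0.036] [-0.    0.45  2.09  0.62  0.6  -0.26]
[ 0.521 -0.361  0.3  ] [-0.88  0.46  1.21  0.27  1.69 -0.67]
[ 0.521 -0.361  0.035] [-0.88  0.71  1.47  0.29  1.21 -0.81]
[ 0.59  -0.054  0.035] [-0.43  0.6   1.72  0.42  0.95 -0.49]
6.1583 [ 0.46301258 -0.02956796  0.03660587] 0.05175828799690853 [ 0.32793474 -0.02448007  0.00926986]
```

View pics/s1.png

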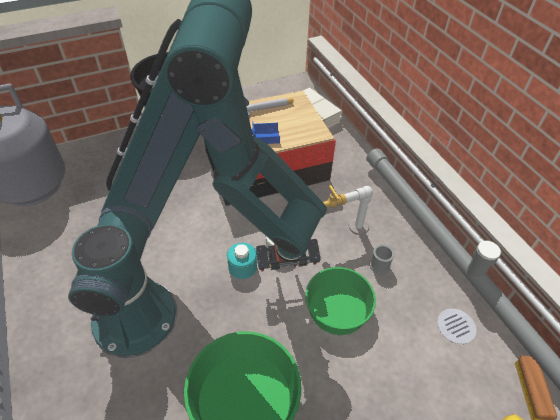

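The gripper at (290,255) sits between the turquoise tin (242,258) and the tap, and nothing is disturbed. The wrist at (300,215) looks close to the tap handle (335,195), so I measure that clearance before pushing.

Run:
```python
from h import *
for c in("top","side"):
    d=capture(c);X=cloud(d);b=dict(np.load(c+"0.npz"));m=(abs(d["range_z"]-b["range_z"])>.03)&(X[...,0]>.3)&(X[...,1]>-.2)
    p=X[m]
    for z in np.arange(.08,.5,.04):
        q=p[(p[:,2]>=z)&(p[:,2]<z+.04)]
        if len(q)>3: print(c,round(z,2),len(q),"x",np.percentile(q[:,0],[1,99]).round(3),"y",np.percentile(q[:,1],[1,99]).round(3))
```

```text
top 0.08 13 x [0.414 0.973] y [-0.11   0.255]
top 0.12 473 x [0.379 1.006] y [-0.116  0.118]
top 0.16 148 x [0.383 1.077] y [-0.089  0.852]
top 0.2 136 x [0.355 0.751] y [-0.089  0.898]
top 0.24 147 x [0.409 0.482] y [-0.103  0.679]
top 0.28 90 x [0.423 0.484] y [-0.114 -0.077]
top 0.36 50 x [0.367 0.499] y [-0.151 -0.086]
top 0.4 762 x [0.359 0.497] y [-0.199 -0.079]
top 0.44 464 x [0.343 0.484] y [-0.199 -0.062]
top 0.48 382 x [0.329 0.457] y [-0.191 -0.05 ]
side 0.08 296 x [0.303 1.455] y [-0.114  1.763]
side 0.12 734 x [0.364 1.45 ] y [-0.121  0.316]
side 0.16 198 x [0.304 1.454] y [-0.127  0.996]
side 0.2 209 x [0.301 1.454] y [-0.141  0.932]
side 0.24 83 x [0.304 1.456] y [-0.146  0.933]
side 0.28 7 x [1.449 1.46 ] y [-0.021  0.758]
side 0.32 31 x [0.368 1.456] y [-0.199  0.712]
side 0.36 159 x [0.345 1.452] y [-0.2    0.111]
side 0.4 1290 x [0.326 0.496] y [-0.199 -0.088]
side 0.44 900 x [0.303 0.482] y [-0.199 -0.071]
side 0.48 774 x [0.301 0.456] y [-0.193 -0.067]
```

Run:
```python
from h import *
phi=np.radians(75);f=fv(phi);Z=np.array([0,0,.036])
servo_line(TIN-.052*f+Z,rate=.06)
F=TIN.copy();F[:]=[.457,.2415,0]
u=(F-TIN)/np.linalg.norm(F-TIN)
A=TIN-.047*f; L=np.linalg.norm(F-TIN)
print(servo_line(A+u*.06+Z,rate=.05,contact_N=15),current_force().round(1))
print(servo_line(A+u*(L-.015)+Z,rate=.05,contact_N=15),current_force().round(1),current_clock())
for c in("top","side"):
    X=cloud(capture(c)); p=blob(X,(.46,.22),.09,.06,.1)
    p=p[p[:,1]>A[1]+u[1]*(L-.015)+.02]
    if len(p): print(c,len(p),p.min(0).round(3),p.max(0).round(3))
print(current_position())
```

```text
False [-0.  -0.1 -0.2]
False [-0.2 -2.   0.2] 10.9167
top 421 [0.412 0.201 0.06 ] [0.52  0.295 0.099]
side 40 [0.405 0.257 0.06 ] [0.435 0.299 0.099]
[0.44700511 0.18120077 0.03600522]
```

Run:
```python
from h import *
phi=np.radians(75);f=fv(phi)
p=current_position()
print(servo_line(p+[-.0015,.03,0],rate=.02,contact_N=5),current_position().round(4),current_force().round(1))
p=current_position()
servo_line(p-.07*f,rate=.1); p=current_position(); servo_line([p[0],p[1],.36],rate=.25)
move_gripper(.084)
pb=np.radians(78);fb=fv(pb)
move_ptp(BOWL-.17*fb+[0,0,.3],tq(pb))
print(current_clock(),current_force())
for c in("top","side"):
    d=capture(c);X=cloud(d);cv2.imwrite(f"pics/{c}2.png",d["image"])
    for z0,z1 in((.08,.1),(.055,.078)):
        g=blob(X,(.455,.235),.07,z0,z1); g=g[g[:,1]<.276]
        print(c,z0,len(g),cv2.minEnclosingCircle(g[:,:2].astype(np.float32)),g[:,:2].max(0),np.median(g[:,2]))
    m=(X[...,2]>.19)&(X[...,2]<.215)&(X[...,1]>.12)&(X[...,0]>.3)&(X[...,0]<1.1)&(X[...,1]<.62)
    m=cv2.morphologyEx(m.astype(np.uint8),cv2.MORPH_OPEN,np.ones((7,7)))>0
    print("crates",cv2.boxPoints(cv2.minAreaRect(X[m][:,:2].astype(np.float32))).round(3).tolist())
im=np.vstack([cv2.resize(cv2.imread("pics/top2.png")[150:260,190:340],(600,290)),cv2.resize(cv2.imread("pics/side2.png")[150:280,190:340],(600,300))])
cv2.imwrite("pics/t2.png",im)
```

```text
True [0.4461 0.2029 0.0358] [-0.3 -3.4  3.1]
16.95 [-0.92297456  0.26402135 -0.33587004]
top 0.08 107 ((0.45666423439979553, 0.24369874596595764), 0.02573741227388382) [0.47966454 0.26882768] 0.0913470397036745
top 0.055 312 ((0.4567946791648865, 0.24540171027183533), 0.04538871347904205) [0.49868892 0.27469874] 0.07077663815634802
crates [[0.38999998569488525, 0.30000001192092896], [0.781000018119812, 0.2680000066757202], [0.8050000071525574, 0.5619999766349792], [0.4129999876022339, 0.593999981880188]]
side 0.08 25 ((0.44909435510635376, 0.2361239790916443), 0.017583202570676804) [0.45725259 0.25158703] 0.0889800939196879
side 0.055 225 ((0.4497721195220947, 0.2361520230770111), 0.0433473214507103) [0.47847997 0.27465142] 0.06866404014709206
crates [[0.6100000143051147, 0.2750000059604645], [0.7829999923706055, 0.2630000114440918], [0.8040000200271606, 0.5540000200271606], [0.6309999823570251, 0.5659999847412109]]
```

View pics/t2.png

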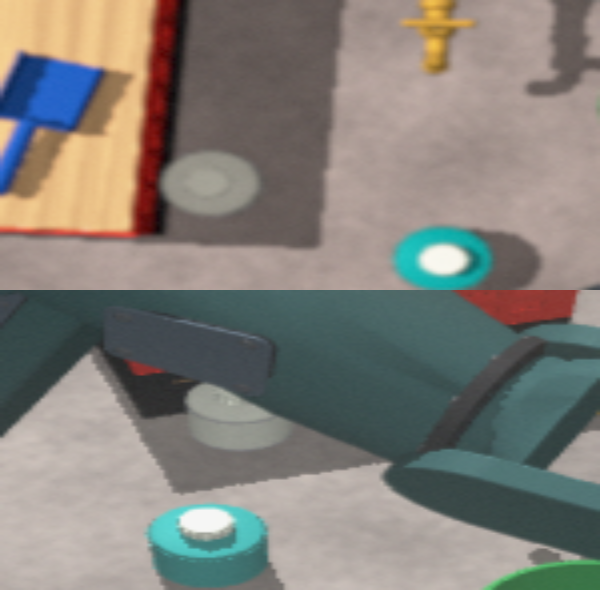

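The tin is at (0.457, 0.245) in the top view, about 45 mm from the crate face. I check the face plane more tightly before moving on.

Run:
```python
from h import *
for c in("top","side"):
    X=cloud(dict(np.load(c+"0.npz")))
    m=(X[...,0]>.42)&(X[...,0]<.75)&(X[...,1]>.2)&(X[...,1]<.33)
    p=X[m];s=p[:,1]+.0845*(p[:,0]-.457)
    for z in np.arange(.02,.21,.02):
        q=s[(p[:,2]>=z)&(p[:,2]<z+.02)]
        if len(q)>5: print(c,round(z,2),len(q),np.percentile(q,[2,10,50,90]).round(4))
```

```text
top 0.02 72 [0.2902 0.2907 0.2918 0.2928]
top 0.04 76 [0.2902 0.2908 0.292  0.2934]
top 0.06 43 [0.2901 0.2904 0.2913 0.2921]
top 0.08 65 [0.2902 0.2905 0.2911 0.2917]
top 0.1 85 [0.2903 0.2907 0.2914 0.2928]
top 0.12 62 [0.2902 0.2906 0.2917 0.2929]
top 0.14 99 [0.2903 0.2908 0.2917 0.2929]
top 0.16 57 [0.2904 0.2908 0.2915 0.2921]
top 0.18 830 [0.2909 0.2926 0.3099 0.3344]
top 0.2 654 [0.2964 0.3003 0.319  0.3399]
side 0.02 223 [0.2845 0.2866 0.2898 0.2942]
side 0.04 333 [0.2851 0.2866 0.2898 0.2946]
side 0.06 188 [0.2854 0.2874 0.2898 0.2929]
side 0.08 374 [0.2848 0.2865 0.2894 0.2928]
side 0.1 604 [0.2853 0.2872 0.2913 0.3211]
side 0.12 200 [0.2842 0.2874 0.2897 0.2929]
side 0.14 341 [0.2851 0.287  0.2899 0.2946]
side 0.16 304 [0.2848 0.2868 0.2898 0.2928]
side 0.18 1075 [0.286  0.289  0.2999 0.332 ]
side 0.2 376 [0.2923 0.2965 0.319  0.3366]
```

The face measures 0.291 and the tin's far side 0.290, within noise of each other, and the stop needed a 5 N rise. So the tin is against the crates. Now the bowl.

```bash
cat >> h.py <<'E'
def bowlpos(c,near):
    d=capture(c);X=cloud(d);im=d["image"].astype(int)
    g=(im[...,1]>im[...,0]+25)&(im[...,1]>im[...,2]+25)&(X[...,2]>.058)&(X[...,2]<.08)&(np.hypot(X[...,0]-near[0],X[...,1]-near[1])<.125)
    p=X[g][:,:2]; k=circ(p)
    for _ in range(8):
        e=np.hypot(p[:,0]-k[0],p[:,1]-k[1]); p2=p[abs(e-.098)<.006] if abs(k[2]-.098)<.008 else p[abs(e-k[2])<.008]
        f=lambda s:np.hypot(p2[:,0]-s[0],p2[:,1]-s[1])-.0985
        from scipy.optimize import least_squares
        r=least_squares(f,k[:2],loss="soft_l1",f_scale=.002); k=(*r.x,.0985)
    return d,np.round(r.x,4),len(p2)
E
python3 - <<'E'
from h import *
print([bowlpos(c,BOWL)[1:] for c in("top","side")])
pb=np.radians(78);fb=fv(pb);Z=np.array([0,0,.035])
servo_line(BOWL-.17*fb+Z,rate=.2)
servo_line(BOWL-.105*fb+Z,rate=.08)
u=SP-BOWL;L=np.linalg.norm(u);u/=L
print(servo_line(BOWL-.093*fb+u*(L-.03)+Z,rate=.06,contact_N=15),current_force().round(1),current_clock())
P=SP-.03*u; 
for c in("top","side"):
    d,b,n=bowlpos(c,P); print(c,b,n); cv2.imwrite(f"pics/{c}3.png",d["image"])
print(current_position())
E
```

```text
[(array([ 0.5504, -0.211 ]), 344), (array([ 0.5543, -0.2179]), 417)]
False [-0.5 -1.8 -0.6] 23.725
top [0.6011 0.013 ] 290
side [0.606  0.0049] 132
[ 0.58304006 -0.08330252  0.03502464]
```

View pics/side3.png

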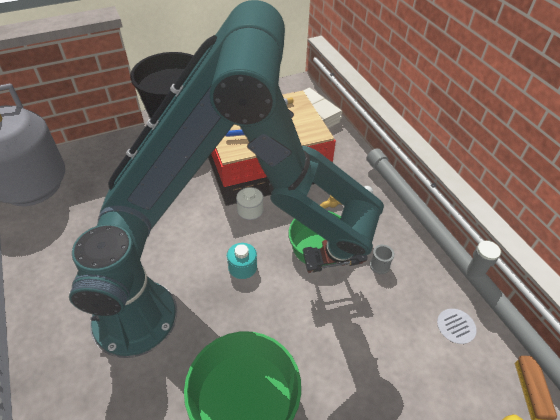

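View pics/top3.png

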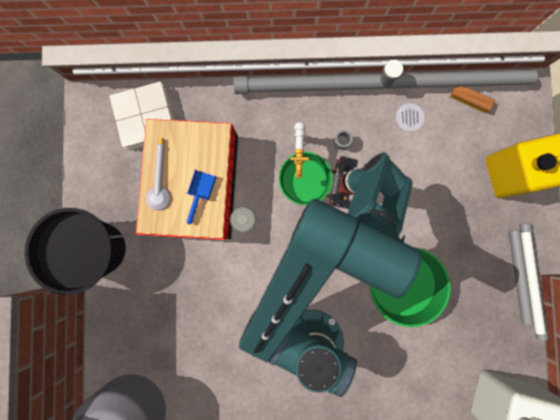

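Both views show the tin at the crates, and the bowl upright with its spout-side rim under the tap (top: bowl centre (306,178)), about 28 mm short. The wrist and the coupler are clear. I make the last stretch, back off, then check.

Run:
```python
from h import *
pb=np.radians(78);fb=fv(pb)
p=current_position()
servo_line(p+[.0055,.028,0],rate=.04,contact_N=15)
sleep(.3);p=current_position()
servo_line(p-.08*fb,rate=.1);p=current_position()
servo_line([p[0],p[1],.3],rate=.25)
move_ptp([.40,-.40,.36],tq(pb))
print(current_clock())
from scipy.optimize import least_squares
for c in("top","side"):
    d,b,n=bowlpos(c,SP); X=cloud(d);cv2.imwrite(f"pics/{c}4.png",d["image"])
    np.savez(c+"4.npz",**d)
    q=blob(X,(.609,.036),.2,.058,.079);h=cv2.convexHull(q[np.hypot(*(q[:,:2]-SP[:2]).T)<.125][:,:2].astype(np.float32))[:,0].astype(float)
    print(c,b,n,np.round(circ(h),4))
    for z0,z1 in((.08,.1),(.055,.078)):
        g=blob(X,(.457,.245),.06,z0,z1);g=g[g[:,1]<.285];print(" tin",len(g),cv2.minEnclosingCircle(g[:,:2].astype(np.float32)) if len(g) else "")
im=np.vstack([cv2.resize(cv2.imread("pics/top4.png")[110:240,220:390],(560,300)),cv2.resize(cv2.imread("pics/side4.png")[150:300,210:410],(560,300))])
cv2.imwrite("pics/f4.png",im)
```

```text
28.3667
top [0.608  0.0421] 310 [0.6079 0.0419 0.0989]
 tin 105 ((0.4513465166091919, 0.2445330172777176), 0.0247133057564497)
 tin 345 ((0.45653867721557617, 0.24567776918411255), 0.045500751584768295)
side [0.6121 0.0386] 280 [0.6076 0.037  0.0989]
 tin 0 
 tin 0
```

View pics/f4.png

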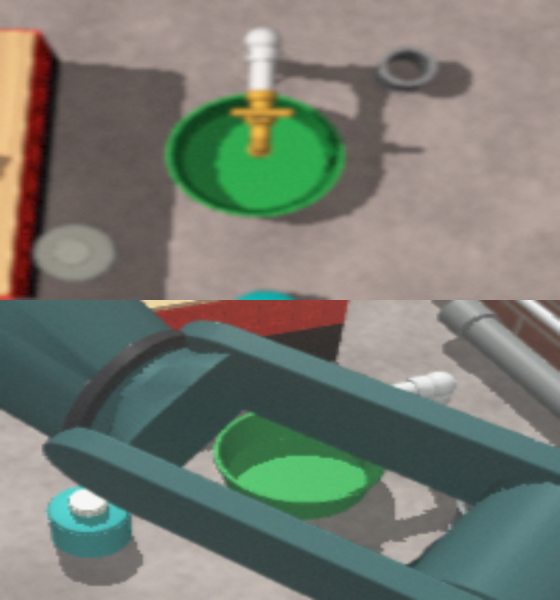

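Top view: the bowl rim is centred on the spout to within about 3 mm, the tin stands against the crates, and the coupler is untouched. The arm is clear of everything, so I hand in.

```bash
python3 -c "
from bench import *
print(current_clock()); print(close_job())"
```

```text
28.4667
the job is handed in; nothing more can be done
None
```

The job is handed in at 28.5 s: the tin stands against the long side of the crates (measured gap about 1 mm or less), and the bowl's middle is within about 3 mm of under the spout, as measured from the cameras.

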